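# Tip the face-down framed print up against the drawer box and set it on the easel

### The arm

A 7-joint arm with a two-finger parallel gripper is mounted at the origin on the work surface. World frame = base frame: x ahead of the robot, y to its left, z up, the work surface at z = 0. Lengths are in m, angles in rad, forces in N, time in s.
With the tool pointing down it reaches from about 0.425 to 1.025 m from the base axis. Payload 3.6 kg.
Tool frame: the origin (TCP) lies midway between the tips of the shut fingers; the grasp point (between the pads) lies grasp_offset behind it (grasp_offset is the distance from the TCP to the grasp point, in m); z points along the fingers, y is the direction in which the jaws open and shut (so a half turn about z gives the same grasp; the last joint's range is limited). The gripper opens to 85 mm and grips with 20 to 120 N. Pads are 22 mm wide; open, the fingers measure 114 mm over their backs; the gripper's body (76 mm by 85 mm) begins 54 mm behind the grasp point. The pads swing forward as they close: fully open they stand 13 mm farther back than shut.
Start: joints at [-1.202, 0.591, 0.048, 1.609, -0.033, 0.943, -0.034], TCP at [0.324, 0.649, 0.231] pointing down, gripper open.
Joint ranges: [-2.69, 2.69], [-0.47, 2.24], [-1.27, 1.36], [0.19, 2.51], [-1.53, 4.68], [0.08, 2.07], [-3.09, 3.09]. Speed limits (rad/s): [2.57, 2.57, 3.14, 3.14, 3.14, 3.14, 3.14].

### API

Orientations are given as a rotation vector (axis times angle).
In Python, from rig import goto, movel, goto_joints, open_jaws, close_gripper, wait, inverse_kinematics, camera, camera_model, PlanningError, sign_off, regions_of, spot_point, get_clock, get_joints, get_joint_velocities, get_tau, get_position, get_eef_rot, get_ft_force, get_wrist_torque, get_gripper_width, grasp_offset gives the robot as it stands. Calls block until the motion is done:
- goto(position, orientation): joint-space move of the TCP to a pose.
- movel(position, ori=None, feed=0.15, guard=None): straight line of the TCP; ori=None keeps the orientation; feed is the mean speed in m/s. With guard (N) it stops when the force on the tool has changed by that much, and returns True; else False.
- goto_joints(angles): joint-space move.
- open_jaws() and close_gripper(): open the fingers fully, or close them until they stop; the grip force is fixed at half the most.
- wait(seconds).
- inverse_kinematics(position, orientation): joint angles nearest the present ones, or None.
- camera(name): name is "scene" or "top"; returns the picture (480x640x3 uint8, blue, green, red); there is no depth.
- camera_model(name): a dict with "mtx" (3x3 intrinsics, pixels), "k1" (the pictures are not rectified: a ray, as slopes to the right and down, at radius r is drawn at 1 + k1 r^2 times it, then the intrinsics apply), "rvec" (rotation vector, rad) and "tvec" (3), from world to camera coordinates, as OpenCV has them. Camera axes: x right, y down, z forward; pixel columns grow to the right and rows downward; lengths in m; the calibration is good to about 2 mm. A picture is of the moment at which its call begins. camera_model takes no time and is no camera call.
A pose or a line that the arm cannot do raises PlanningError and nothing moves.
- sign_off(): hands the job in, once; it reports no verdict.
Trained networks look in the newest picture that a camera, given by its name, has taken for a name from the list of things; names that differ only in an ending like _2 or _b are one class to them, and where a whole thing is asked for, a point or a joint stands for the part that bears it (a point fixed in the world has none). Each returns a list of dicts, best first, with "conf" (0 to 1); they miss things now and then, are a little off and sometimes report something else, mostly with a low value. They report only what shows in the picture. A call takes as long as a camera call. They do not tell look-alikes from the thing itself.
- regions_of(camera, name): "pixels" (480x640 bool, what is visible of it) and "extent" ([left, top, width, height] in pixels, round what is visible of it).
- spot_point(camera, name): "position" ([column, row] in pixels: a listed point, or the origin of a listed thing).
Readings, each from a call of its own:
- get_clock(): time.
- get_joints(): joint angles.
- get_joint_velocities(): joint speeds.
- get_tau(): joint torques, N m.
- get_position(): TCP position.
- get_eef_rot(): TCP orientation.
- get_ft_force(): force on the tool from outside, world axes, zero at the start.
- get_wrist_torque(): the same for the moment, N m.
- get_gripper_width(): finger opening in m.
Only numpy, scipy, OpenCV 4.12 (cv2) and the standard library are available. Lean on these libraries where they do the work, as an engineer would, in place of code of your own. Each camera call takes 0.05 s, during which the arm holds its last target.

### The job

The framed print on the desk lies face down and is too wide to pick up. Push it up against a long side of the low drawer box until it tips up, and let go so that it stands there on its long edge against the box; then take it by its upper edge and set it on the ledge of the table easel, picture side to the front, centred and leaning back against the easel's rails. Leave the mug, the brush jar and the succulent where they are.

Things in the scene. Friction and masses are not known exactly. Their poses are not given: they have to be found in the camera images.
- frame_center (a point): Centre (also mid-thickness) of the framed print: slab 180 (local x) x 130 (y) x 16 mm (z), 0.2 to 0.4 kg, square-edged dark wood moulding. Local +z points out of its flat back, -z out of the picture side. Starts flat, back up, long edges within about 40 deg of parallel to the box's long sides. The print is a round wreath: either long edge may be the lower. Fingertip friction can lift its edge.
- drawer_box: Low plywood drawer box, 300 (local x) x 150 (y) x 70 mm high, heavy: it does not move. Origin: centre of its underside, on the desk. Its plain upright long sides lie at local y = +75 and -75 mm; the drawers at its +x end stay shut. It stands to the left or to the right of the framed print.
- easel: Wooden table easel, stands fast; front = local +x, width along y. Origin: on the desk under its middle. Two back rails (y = +-45 mm, 16 mm wide, reaching 90 mm up from the ledge) lean back 20 deg from upright, joined by a cross bar 57 to 71 mm up; a rear leg runs back to x = -98 mm. Ledge 150 mm wide, square to the rails (rises 20 deg to the front), 30 mm deep to a lip 12 mm high, 6 mm thick.
- easel_rest (a point): Point of the easel where the centre of the framed print lies when it stands centred on the ledge and flat against the rails (easel local x = -25, y = 0, z = 98 mm). Axes as the easel's.
- easel_corner (a point): Middle of the inner corner line where the plane of the rails' front faces meets the top of the ledge (easel local x = -10, y = 0, z = 34 mm). Axes as the easel's.
- mug: White mug, 80 mm across, 92 mm high, handle at its local +y. Origin: centre of its underside. Leave alone.
- brush_jar: White jar, 72 mm across and 100 mm high, with paint brushes standing in it up to about 220 mm. Origin: centre of its underside. Leave alone.
- succulent: Terracotta pot, 94 mm across and 85 mm high, leaves up to about 165 mm. Origin: centre of its underside. Leave alone.
Not all that is in view belongs to the job. Of the things that look like the part that bears frame_center, the largest one is meant. Leave any blue look-alike of the easel alone.

How it is judged:
By the outcome, as a careful person would: the job done as asked, in the order asked, and still so for the second after the job is handed in, with the robot touching nothing.
It also fails if it takes over 72 s, if anything falls off the work surface, if the arm or the gripper's body presses on something with over 40 N, if the wrist force passes 120 N, or if a joint passes its speed limit or range.

## Working session

There is one attempt and no reset: what is moved stays moved. The work goes in short steps, each a Python script; the robot and the scene stay as the last script left them, time stands still between calls to the robot, and variables do not carry over. Pictures are saved under pics/ and viewed, and the job is handed in when it is done.

```bash
ls; mkdir -p pics
python3 - <<'E'
from rig import *
import cv2
for n in ("scene","top"):
    im=camera(n); cv2.imwrite(f"pics/{n}0.png",im)
    m=camera_model(n); print(n,m)
    for t in ("frame_center","drawer_box","easel","mug","brush_jar","succulent"):
        for r in regions_of(n,t)[:3]: print(t,"reg",round(r["conf"],2),r["extent"])
        for r in spot_point(n,t)[:3]: print(t,"pt",round(r["conf"],2),r["position"])
    for t in ("easel_rest","easel_corner"):
        for r in spot_point(n,t)[:3]: print(t,"pt",round(r["conf"],2),r["position"])
print(grasp_offset,get_clock(),get_eef_rot(),get_position())
E
```

```text
pics
scene {'mtx': array([[582.67868248,   0.        , 321.72882858],
       [  0.        , 582.67868248, 238.69995969],
       [  0.        ,   0.        ,   1.        ]]), 'k1': -0.11169649727839379, 'rvec': array([ 1.56949899,  1.89644405, -0.86703669]), 'tvec': array([ 0.15325553, -0.28729513,  1.65840094])}
frame_center reg 0.8 [223.9, 177.4, 58.0, 36.0]
frame_center reg 0.75 [312.4, 188.2, 48.0, 36.0]
frame_center reg 0.62 [281.1, 234.3, 97.6, 78.6]
frame_center pt 0.93 [254.5, 193.2]
frame_center pt 0.88 [338.5, 207.2]
frame_center pt 0.85 [333.4, 269.9]
drawer_box reg 0.6 [454.2, 213.1, 87.3, 129.9]
drawer_box pt 0.73 [492.7, 283.1]
easel reg 0.63 [271.2, 306.1, 61.9, 65.2]
easel reg 0.62 [60.1, 241.2, 84.2, 63.3]
easel reg 0.58 [166.6, 195.2, 76.2, 56.5]
easel pt 0.9 [205.1, 256.2]
easel pt 0.6 [105.0, 299.7]
easel pt 0.57 [492.6, 285.1]
mug reg 0.81 [272.1, 305.6, 60.0, 67.6]
mug pt 0.96 [309.0, 359.0]
brush_jar reg 0.7 [175.0, 232.4, 55.8, 113.2]
brush_jar pt 0.66 [212.7, 332.5]
succulent reg 0.77 [407.9, 297.1, 61.5, 85.0]
succulent pt 0.71 [429.2, 362.4]
easel_rest pt 0.
[... 687 characters left out ...]
wer_box reg 0.87 [130.2, 180.9, 72.5, 120.7]
drawer_box pt 0.78 [171.8, 242.2]
easel reg 0.67 [432.7, 145.5, 72.4, 55.1]
easel reg 0.58 [379.8, 217.2, 62.5, 54.0]
easel pt 0.9 [463.1, 166.8]
easel pt 0.73 [406.9, 236.1]
mug reg 0.92 [281.0, 116.2, 34.5, 44.3]
mug pt 0.95 [298.9, 143.6]
brush_jar pt 0.73 [170.0, 245.0]
brush_jar pt 0.55 [372.5, 155.3]
succulent reg 0.77 [188.6, 124.3, 41.2, 43.4]
succulent pt 0.69 [218.0, 153.9]
succulent pt 0.57 [295.5, 144.8]
easel_rest pt 0.81 [477.2, 167.7]
easel_rest pt 0.71 [416.0, 240.3]
easel_corner pt 0.87 [468.9, 164.6]
easel_corner pt 0.74 [410.4, 238.1]
0.0187 1.5 [ 7.20433145e-01  3.05784655e+00 -2.72136340e-05] [0.32367899 0.64872831 0.23131053]
```

View pics/scene0.png

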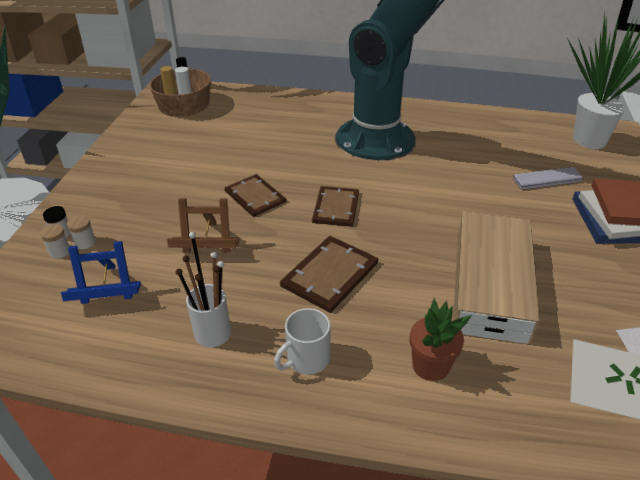

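View pics/top0.png

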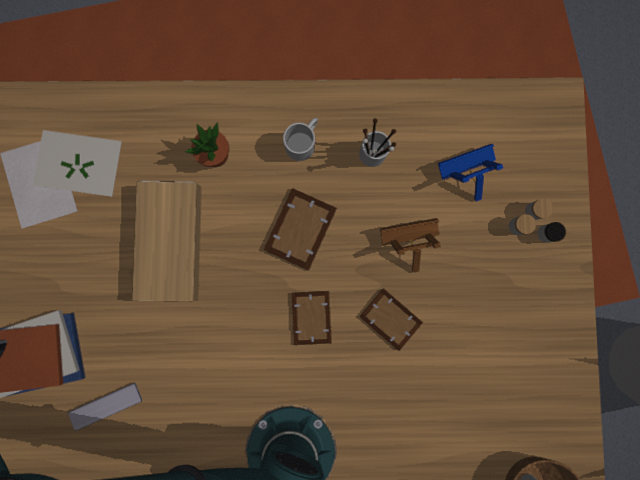

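The top view shows the box at left (130–200, 180–300), the big frame in the middle at (300,228), and the brown easel at right at (408,240) with its rear leg towards the robot, so its front faces away. The blue easel and the two smaller frames are decoys. Next I'll fit the poses.

```bash
cat > h.py <<'E'
from rig import *
import numpy as np, cv2
from scipy.spatial.transform import Rotation as R
from scipy.optimize import minimize, least_squares
CM={n:camera_model(n) for n in("scene","top")}
def proj(n,P):
    m=CM[n]; return cv2.projectPoints(np.asarray(P,float).reshape(-1,1,3),m["rvec"],m["tvec"],m["mtx"],np.array([m["k1"],0,0,0.]))[0].reshape(-1,2)
def back(n,uv,z):
    m=CM[n]; p=cv2.undistortPoints(np.array(uv,float).reshape(-1,1,2),m["mtx"],np.array([m["k1"],0,0,0.])).reshape(-1,2)
    Rm=cv2.Rodrigues(m["rvec"])[0]; c=-Rm.T@m["tvec"].ravel(); d=np.c_[p,np.ones(len(p))]@Rm
    return c+d*((z-c[2])/d[:,2])[:,None]
def box_pts(L,W,z0,z1):
    return np.array([[sx*L/2,sy*W/2,z] for sx in(-1,1) for sy in(-1,1) for z in(z0,z1)])
def tf(P,x,y,a):
    c,s=np.cos(a),np.sin(a); P=np.asarray(P); return np.c_[x+c*P[:,0]-s*P[:,1],y+s*P[:,0]+c*P[:,1],P[:,2]]
def sil(n,hulls,S=4):
    im=np.zeros((480*S,640*S),np.uint8)
    for P in hulls:
        h=cv2.convexHull(proj(n,P).astype(np.float32)*S+ (S-1)/2).reshape(-1,2)
        cv2.fillConvexPoly(im,np.round(h*16).astype(np.int32),255,shift=4)
    return cv2.resize(im,(640,480),interpolation=cv2.INTER_AREA)/255.
def fit(masks,hulls,x0):
    def f(p): return sum(np.abs(sil(n,[tf(h,p[0],p[1],p[2]) for h in hulls])-m).sum() for n,m in masks.items())
    best=None
    for da in(0,):
        s=np.array([x0]+[np.array(x0)+d for d in((.01,0,0),(0,.01,0),(0,0,.1))])
        r=minimize(f,x0,method="Nelder-Mead",options=dict(initial_simplex=s,xatol=2e-4,fatol=.5,maxiter=120))
        r=minimize(f,r.x,method="Nelder-Mead",options=dict(initial_simplex=r.x+np.array([[0,0,0],[.004,0,0],[0,.004,0],[0,0,.03]]),xatol=2e-4,fatol=.5,maxiter=80))
    return r.x,r.fun
def at(n,t,uv):  # region nearest to a pixel
    rs=regions_of(n,t); c=[np.array([r["pixels"].nonzero()[1].mean(),r["pixels"].nonzero()[0].mean()]) for r in rs]
    if not rs: return None
    i=int(np.argmin([np.hypot(*(k-uv)) for k in c])); print(n,t,"conf",round(rs[i]["conf"],2),c[i].round(1)); return rs[i]["pixels"].astype(float)
E
cat > fit.py <<'E'
from h import *
camera("scene");camera("top")
mt=at("top","frame_center",(300,228)); ms=at("scene","frame_center",(330,272))
H=[box_pts(.18,.13,0,.016)]
c=back("top",[(300,228)],.016)[0]
for nm,mm in(("top",dict(top=mt)),("scene",dict(scene=ms))):
    print("frame",nm,*min((fit(mm,H,[c[0],c[1],a]) for a in(1.0,2.0,-.5+np.pi)),key=lambda r:r[1]))
bt=at("top","drawer_box",(167,240)); bs=at("scene","drawer_box",(497,278))
H=[box_pts(.30,.15,0,.07)]; c=back("top",[(165,240)],.07)[0]
for nm,mm in(("top",dict(top=bt)),("scene",dict(scene=bs))):
    print("box",nm,*fit(mm,H,[c[0],c[1],0.]))
# easel
obs=[]
L={"easel":(0,0,0),"easel_rest":(-.025,0,.098),"easel_corner":(-.010,0,.034)}
exp={("top","easel"):(407,236),("top","easel_rest"):(416,240),("top","easel_corner"):(410,238),("scene","easel"):(205,256),("scene","easel_rest"):(203,212),("scene","easel_corner"):(204,236)}
for (n,t),e in exp.items():
    s=[r for r in spot_point(n,t) if np.hypot(*(np.array(r["position"])-e))<15]
    if s: obs.append((n,L[t],s[0]["position"])); print(n,t,s[0]["position"])
g=lambda p: np.concatenate([(proj(n,tf([l],*p))[0]-uv) for n,l,uv in obs])
c=back("top",[(407,236)],0)[0]
r=least_squares(g,[c[0],c[1],0.2],loss="soft_l1"); print("easel",r.x,g(r.x).round(1))
et=at("top","easel",(411,245)); es=at("scene","easel",(205,225))
np.savez("masks.npz",et=et,es=es)
for nm in("mug","brush_jar","succulent"):
    q=spot_point("top",nm)[:1]+spot_point("scene",nm)[:1]
    print(nm,[ (round(s["conf"],2)) for s in q])
    for n in("top","scene"):
        for s in spot_point(n,nm)[:1]: print(n,back(n,[s["position"]],0)[0].round(3))
print(get_clock())
E
python3 fit.py
```

```text
top frame_center conf 0.78 [300.1 228.7]
scene frame_center conf 0.63 [328.5 273.1]
frame top [ 0.56722597 -0.03316445  2.71154759] 82.54509803921567
frame scene [ 0.56812567 -0.03079057  2.71004582] 102.4235294117647
top drawer_box conf 0.87 [166.6 241.2]
scene drawer_box conf 0.7 [495.7 277.5]
box top [ 0.53568896  0.30777716 -0.01498309] 104.61960784313725
box scene [ 0.53472156  0.30946104 -0.01998927] 338.26666666666665
top easel [404.8, 232.7]
top easel_rest [416.5, 240.4]
top easel_corner [407.9, 238.6]
scene easel [204.1, 250.8]
scene easel_rest [199.5, 208.6]
scene easel_corner [200.7, 234.7]
easel [ 0.54846533 -0.31704186  0.26281729] [ 2.7  2.1  0.4  1.   2.8 -1.1  0.8  0.5  0.2  1.4  2.5  2.2]
top easel conf 0.78 [411.7 237.9]
scene easel conf 0.62 [204.2 227.2]
mug [0.88, 0.91]
top [ 0.794 -0.028  0.   ]
scene [ 0.786 -0.029  0.   ]
brush_jar [0.71]
scene [ 0.762 -0.227  0.   ]
succulent [0.9, 0.75]
top [0.77  0.189 0.   ]
scene [0.766 0.194 0.   ]
2.8
```

```bash
cat > easel.py <<'E'
from h import *
s20,c20=np.sin(np.radians(20)),np.cos(np.radians(20))
def uvp(u,y,v): return [-.010+u*c20-v*s20,y,.034+u*s20+v*c20]
def blk(u0,u1,y0,y1,v0,v1): return np.array([uvp(u,y,v) for u in(u0,u1) for y in(y0,y1) for v in(v0,v1)])
H=[blk(-.012,0,y-.008,y+.008,-.03,.09) for y in(-.045,.045)]+[blk(-.008,0,-.045,.045,.057,.071),blk(-.0,.036,-.075,.075,-.01,0),blk(.03,.036,-.075,.075,-.01,.012)]
if __name__=="__main__":
    z=np.load("masks.npz")
    ims={n:camera(n) for n in("top","scene")}
    Hl=H+[np.array([[-.098,a,0] for a in(-.007,.007)]+[[-.09,a,0.01] for a in(-.007,.007)]+[[-.03,a,.09] for a in(-.007,.007)]+[[-.04,a,.09] for a in(-.007,.007)])]
    for nm in("top","scene","both"):
        mm=dict(top=z["et"],scene=z["es"]); mm=mm if nm=="both" else {nm:mm[nm]}
        p,f=fit(mm,Hl,[.548,-.317,.26]); print(nm,p,f)
    out=[]
    for n,(cx,cy) in(("top",(410,240)),("scene",(205,225))):
        im=cv2.resize(ims[n][cy-50:cy+50,cx-50:cx+50],None,fx=4,fy=4,interpolation=cv2.INTER_CUBIC)
        for h in H:
            q=cv2.convexHull(proj(n,tf(h,*p)).astype(np.float32)).reshape(-1,2)
            cv2.polylines(im,[np.round((q-(cx-50,cy-50)+.5)*4).astype(int)],True,(0,255,0),1)
        out.append(im)
    cv2.imwrite("pics/easelfit.png",np.hstack(out))
E
python3 easel.py
```

```text
top [ 0.54827587 -0.31908242  0.17704642] 240.921568627451
scene [ 0.54907847 -0.31422269  0.18556855] 366.7607843137255
both [ 0.5478575  -0.31544365  0.18743581] 663.3647058823528
```

View pics/easelfit.png

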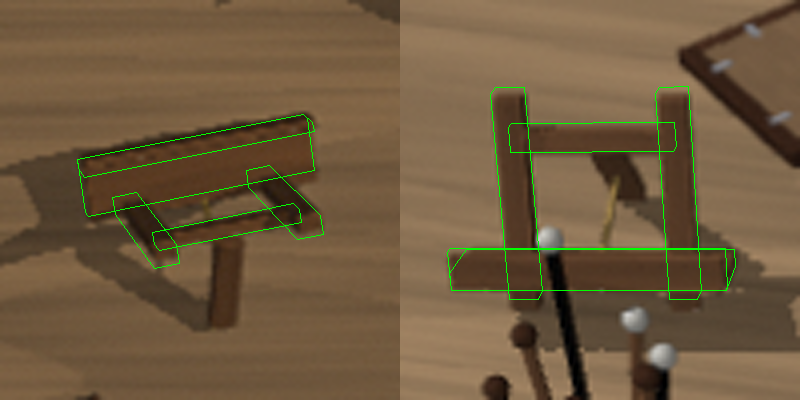

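```bash
cat >> h.py <<'E'
BY=-0.017; BOX=np.array([.5352,.3086]); E=np.array([.548,-.3165,.185])
def rotv(M): return R.from_matrix(M).as_rotvec()
def tool(yaw,beta=0,flip=0):
    # tool x along heading (yaw+90deg) = push direction when flip=0, tool y along yaw; beta: tips lean forward along push dir
    y=np.array([np.cos(yaw),np.sin(yaw),0]); p=np.array([-np.sin(yaw),np.cos(yaw),0])
    z=np.array([0,0,-np.cos(beta)])+p*np.sin(beta)
    if flip: y=-y
    return np.c_[np.cross(y,z),y,z]
def wall(d,s,z): # point at distance d from box's right wall, s along box x from box centre
    c,sn=np.cos(BY),np.sin(BY); ly=-.075-d
    return np.array([BOX[0]+c*s-sn*ly,BOX[1]+sn*s+c*ly,z])
E
python3 - <<'E'
from h import *
for fl in(0,1):
  print("push",fl,[None if q is None else q.round(2) for q in (inverse_kinematics([.53,-.11,.0],rotv(tool(-.43,0,fl))),inverse_kinematics(wall(.14,.03,.0),rotv(tool(BY,.35,fl))),inverse_kinematics(wall(.02,.03,.12),rotv(tool(BY,.35,fl))))])
s20=np.radians(20)
for fl in(0,1):
  Mg=tool(BY+np.pi/2,0,fl)
  q=inverse_kinematics(wall(.008,.03,.105),rotv(Mg))
  # frame turn: -Y(box) -> +X(easel)
  Rz=R.from_euler('z',E[2]-(BY-np.pi/2)).as_matrix()
  ey=np.array([-np.sin(E[2]),np.cos(E[2]),0]); Rl=R.from_rotvec(-s20*ey).as_matrix()
  c=tf([[-.025,0,.098]],*E)[0]; up=Rl@[0,0,1]
  Mp=Rl@Rz@Mg
  print("grasp",fl,None if q is None else q.round(2)," place",[None if (k:=inverse_kinematics(c+up*h,rotv(Mp))) is None else k.round(2) for h in(.037,.15)],c,up)
E
```

```text
push 0 [array([ 0.  ,  0.75,  0.16,  2.15, -0.42,  0.28,  0.1 ]), array([ 0.16,  0.79, -0.3 ,  2.09, -0.49,  0.29,  0.41]), array([-0.17,  0.58, -0.13,  2.04, -0.59,  0.48,  0.22])]
push 1 [array([ 0.33,  0.75, -0.28,  2.13,  0.61,  0.34,  2.25]), array([ 0.57,  1.  , -0.93,  2.07,  0.96,  0.48,  2.18]), array([ 0.31,  0.73, -0.84,  2.02,  0.44,  0.48,  2.4 ])]
grasp 0 [-0.42  0.61 -0.05  1.97  0.06  0.57  1.04]  place [array([ 0.06,  0.68,  0.8 ,  2.15, -1.35,  0.75, -1.1 ]), array([-0.13,  0.62,  1.19,  2.13, -1.17,  0.99, -1.21])] [ 0.52342659 -0.32109866  0.098     ] [-0.336184   -0.06291342  0.93969262]
grasp 1 [-0.87  0.7   0.62  1.99 -0.65  0.66 -1.42]  place [array([ 1.39,  0.83, -1.16,  2.1 ,  1.11,  0.6 , -0.25]), array([ 0.34,  0.36,  0.42,  2.11, -0.78,  0.62,  1.54])] [ 0.52342659 -0.32109866  0.098     ] [-0.336184   -0.06291342  0.93969262]
```

Run:
```python
from h import *
yaw=-.43; p=np.array([-np.sin(yaw),np.cos(yaw)]); c=np.array([.5675,-.032])
a=c-p*(.065+.011+.03)
o=rotv(tool(yaw))
print(get_gripper_width())
goto([*a,.06],o); print(get_position(),get_clock())
try:
    print("touch",movel([*a,-.020],feed=.06,guard=4))
except PlanningError as e: print(e)
print(get_position(),get_ft_force(),get_clock())
cv2.imwrite("pics/s1.png",camera("scene"));
```

```text
0.08540365906333916
[ 0.52397929 -0.12728183  0.06005441] 5.7833
touch True
[ 0.52296892 -0.12832749 -0.01306688] [-0.88229465  0.78956142  6.61139157] 6.8917
```

View pics/s1.png

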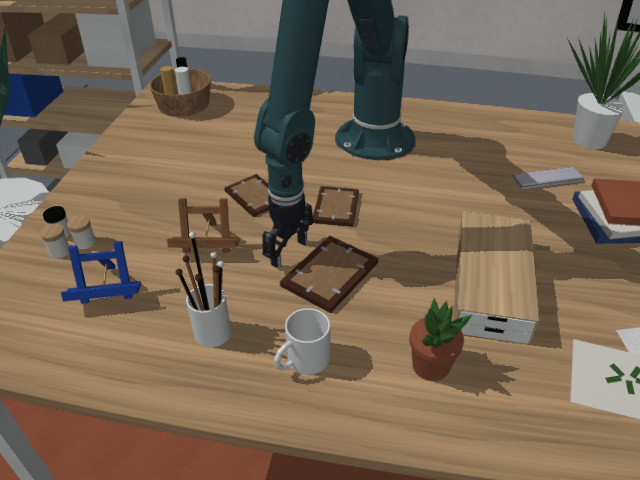

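```bash
cat >> h.py <<'E'
def tipmove(P,yaw,beta,feed,guard=None):
    M=tool(yaw,beta); return movel(np.asarray(P)-M@np.array([.011,0,-.013]),rotv(M),feed=feed,guard=guard)
E
python3 - <<'E'
from h import *
yaw=-.43; p=np.array([-np.sin(yaw),np.cos(yaw)]); c=np.array([.5675,-.032])
tipmove([*(c-p*.09),.004],yaw,0,.08)
tipmove([*(c-p*.064),.004],yaw,0,.06); print(get_ft_force())
print(tipmove(wall(.165,.03,.004),BY,0,.10,guard=25),get_ft_force(),get_clock())
cv2.imwrite("pics/t2.png",camera("top"));
m=at("top","frame_center",(258,237))
E
```

```text
[-0.33032299 -0.66741047 -0.30816651]
False [ 0.11127585 -0.56939055  0.92078914] 9.5167
top frame_center conf 0.54 [164.  223.5]
```

View pics/t2.png

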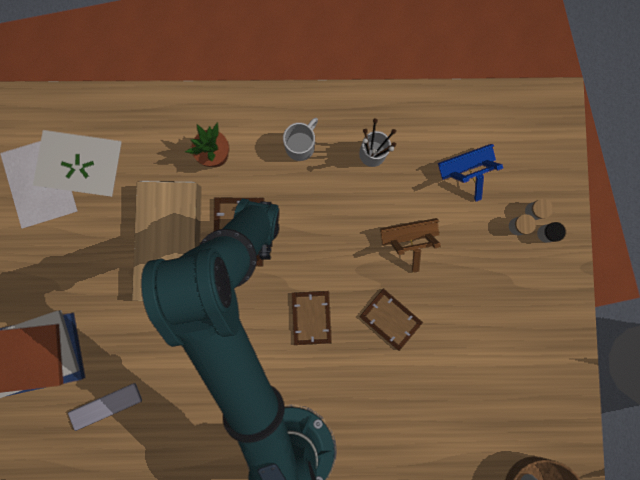

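The frame is aligned, with its left edge about 14 px from the box side. Next I'll press it against the wall and lift its edge step by step.

Run:
```python
from h import *
print("hit",tipmove(wall(.120,.03,.004),BY,0,.05,guard=8),get_position(),get_ft_force(),get_clock())
c,sn=np.cos(BY),np.sin(BY)
def dwall():
    M=R.from_rotvec(get_eef_rot()).as_matrix(); P=get_position()+M@np.array([.011,0,-.013]); 
    return -((-sn)*(P[0]-BOX[0])+c*(P[1]-BOX[1]))-.075, P[2]
print("tip d,z",dwall())
d0,z0=dwall()
off=d0-.130; off-=.002
# tilt & start lift: small steps
for i,(th,b) in enumerate([(2,6),(5,10),(9,14),(13,18)]):
    t=np.radians(th)
    tipmove(wall(off+.016*np.sin(t)+.130*np.cos(t),.03,.004+.13*np.sin(t)),BY,np.radians(b),.05)
    f=get_ft_force(); print(th,dwall(),f.round(1) if hasattr(f,'round') else f,get_clock())
    if -f[1]<5: off-=.0015
    if -f[1]>18: off+=.0015
print("off",off)
cv2.imwrite("pics/s3.png",camera("scene"));cv2.imwrite("pics/t3.png",camera("top"))
```

```text
hit True [ 0.56053595  0.09371842 -0.00936503] [0.25781386 0.14881181 0.99761759] 10.325
tip d,z (np.float64(0.12840210124005202), np.float64(0.0036199253017040623))
2 (np.float64(0.1277007323424731), np.float64(0.008606096324897946)) [ 1.1 -2.5  0.2] 10.625
5 (np.float64(0.12537047383566724), np.float64(0.015329830593679936)) [-0.3 -5.4  0.6] 10.9083
9 (np.float64(0.12393006159042101), np.float64(0.024437093140307755)) [-0.5 -0.5 -0.5] 11.225
13 (np.float64(0.12266825782997863), np.float64(0.03312596903328338)) [ 0.1  0.3 -0.7] 11.5583
off -0.008097898759947979
```

View pics/s3.png

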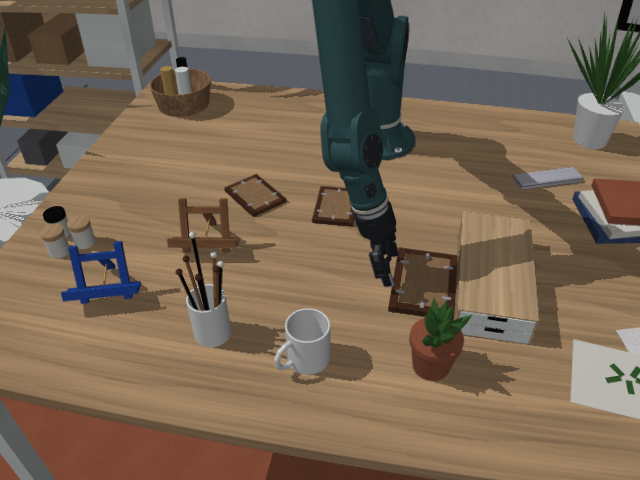

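The frame slipped off the fingertips because I pressed with only about 5 N. I'll press harder first and then lift in finer steps with force feedback.

```bash
cat >> h.py <<'E'
def dwall():
    c,sn=np.cos(BY),np.sin(BY)
    M=R.from_rotvec(get_eef_rot()).as_matrix(); P=get_position()+M@np.array([.011,0,-.013])
    return -((-sn)*(P[0]-BOX[0])+c*(P[1]-BOX[1]))-.075, P[2]
E
cat > lift.py <<'E'
from h import *
import sys
tipmove(wall(.145,.03,.035),BY,0,.1); tipmove(wall(.145,.03,.004),BY,0,.1)
tipmove(wall(.131,.03,.004),BY,0,.08)
d=.130; K=[]
while d>.112:
    tipmove(wall(d,.03,.004),BY,0,.04); f=-get_ft_force()[1]; K.append((round(d,4),round(dwall()[0],4),round(f,1)))
    if f>20: break
    d-=.0015
print(K,get_clock())
off=d-.130
for th in (1,2,3,4,5,6,8,10):
    t=np.radians(th)
    tipmove(wall(off+.016*np.sin(t)+.130*np.cos(t),.03,.004+.13*np.sin(t)),BY,0,.04)
    F=get_ft_force(); print(th,round(off,4),np.round(dwall(),4),np.round(F,1),round(get_clock(),2))
    if -F[1]<3: break
    off+=np.clip((-F[1]-20)*.0001,-.001,.001)
print("off",off)
cv2.imwrite("pics/s4.png",camera("scene"))
E
python3 lift.py
```

```text
[(0.13, np.float64(0.1298), np.float64(0.4)), (0.1285, np.float64(0.1284), np.float64(-0.1)), (0.127, np.float64(0.1281), np.float64(3.4)), (0.1255, np.float64(0.128), np.float64(5.8)), (0.124, np.float64(0.1279), np.float64(7.0)), (0.1225, np.float64(0.1279), np.float64(10.6)), (0.121, np.float64(0.1279), np.float64(12.2)), (0.1195, np.float64(0.1279), np.float64(14.7)), (0.118, np.float64(0.1278), np.float64(17.6)), (0.1165, np.float64(0.1279), np.float64(19.5)), (0.115, np.float64(0.1278), np.float64(22.1))] 15.7667
1 -0.015 [0.1278 0.0059] [  0.2 -21.1  -2.2] 16.02
2 -0.0149 [0.1279 0.0081] [  0.5 -20.4  -1.9] 16.27
3 -0.0149 [0.1278 0.0104] [  0.7 -21.1  -0.9] 16.52
4 -0.0147 [0.1278 0.0127] [  0.2 -19.4  -1.6] 16.77
5 -0.0148 [0.1277 0.015 ] [  0.5 -19.5  -1.6] 17.02
6 -0.0148 [0.1276 0.0173] [  0.  -19.6   0.6] 17.27
8 -0.0149 [0.1273 0.022 ] [ -0.5 -19.8  -1.3] 17.53
10 -0.0149 [0.1268 0.0265] [ -0.9 -18.5   0.2] 17.79
off -0.015061757596030474
```

View pics/s4.png

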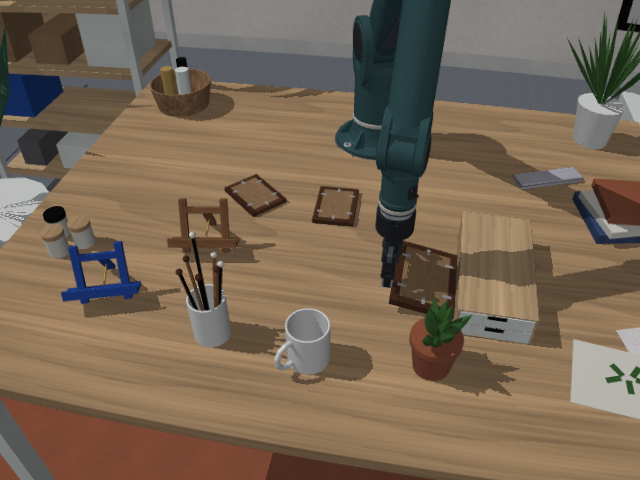

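It is lifting, to about 10° now. I'll continue the arc with the fingertip pressing radially towards the pivot.

```bash
cat > arc.py <<'E'
from h import *
import sys
th0,th1,b=float(sys.argv[1]),float(sys.argv[2]),float(sys.argv[3]); st=float(sys.argv[4]) if len(sys.argv)>4 else 4
h=.004
th=th0
while th<th1-.01:
    th=min(th+st,th1); t=np.radians(th); s,c=np.sin(t),np.cos(t)
    d=.016*s+.130*c-h*s-.002; z=.13*s+h*c
    tipmove(wall(d-b*c,.03,z-b*s),BY,0,.05)
    F=get_ft_force(); N=-F[1]*c+F[2]*s; T=-F[1]*s-F[2]*c
    m=dwall(); print(th,"model",round(d,4),round(z,4),"meas",np.round(m,4),"N,T",round(N,1),round(T,1),"b",round(b,4),round(get_clock(),2))
    if N<4: print("lost"); break
    Nd=np.interp(th,[10,40,90],[18,14,10])
    b-=np.clip((N-Nd)*.0002,-.0015,.0015)
cv2.imwrite(f"pics/arc{int(th)}.png",camera("scene"))
E
python3 arc.py 10 42 .013
```

```text
14.0 model 0.127 0.0353 meas [0.126  0.0323] N,T 19.0 2.8 b 0.013 18.11
18.0 model 0.1253 0.044 meas [0.1245 0.0403] N,T 19.5 3.0 b 0.0127 18.42
22.0 model 0.123 0.0524 meas [0.1225 0.0483] N,T 18.7 3.8 b 0.0122 18.73
26.0 model 0.1201 0.0606 meas [0.12  0.056] N,T 18.3 3.2 b 0.0117 19.03
30.0 model 0.1166 0.0685 meas [0.1171 0.0635] N,T 18.9 3.8 b 0.0112 19.34
34.0 model 0.1125 0.076 meas [0.1136 0.071 ] N,T 18.1 4.7 b 0.0105 19.65
38.0 model 0.1078 0.0832 meas [0.1081 0.0782] N,T 17.3 3.0 b 0.0098 19.96
42.0 model 0.1026 0.09 meas [0.1032 0.0849] N,T 15.8 3.0 b 0.0092 20.27
```

```bash
ls -t pics | head -1; cp pics/$(ls -t pics|head -1) pics/last1.png
```

```text
arc42.png
```

View pics/last1.png

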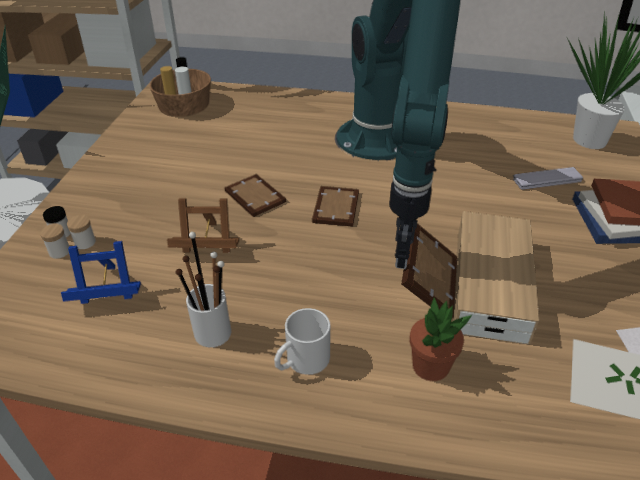

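```bash
python3 arc.py 42 74 .0088
```

```text
46.0 model 0.0969 0.0963 meas [0.098  0.0912] N,T 16.3 2.1 b 0.0088 20.62
50.0 model 0.0908 0.1022 meas [0.0922 0.0972] N,T 16.2 2.4 b 0.0083 20.93
54.0 model 0.0841 0.1075 meas [0.0858 0.1029] N,T 16.5 3.4 b 0.0077 21.24
58.0 model 0.0771 0.1124 meas [0.0788 0.1082] N,T 16.5 2.2 b 0.0069 21.55
62.0 model 0.0696 0.1167 meas [0.0712 0.1131] N,T 16.7 1.4 b 0.0062 21.87
66.0 model 0.0618 0.1204 meas [0.0631 0.1175] N,T 15.3 1.6 b 0.0053 22.18
70.0 model 0.0537 0.1235 meas [0.0546 0.1213] N,T 13.3 0.5 b 0.0046 22.5
74.0 model 0.0454 0.1261 meas [0.0458 0.1243] N,T 15.7 0.9 b 0.0042 22.82
```

```bash
cp pics/$(ls -t pics|head -1) pics/last2.png
```

```text
(no output)
```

View pics/last2.png

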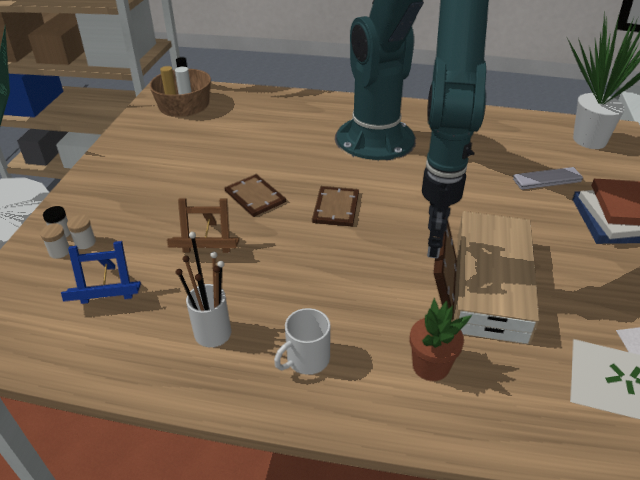

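```bash
python3 arc.py 74 88 .0036 3.5;  cp pics/$(ls -t pics|head -1) pics/last3.png
```

```text
77.5 model 0.0379 0.1278 meas [0.0375 0.1265] N,T 13.5 1.3 b 0.0036 23.17
81.0 model 0.0302 0.129 meas [0.0292 0.1281] N,T 12.5 -0.5 b 0.0031 23.47
84.5 model 0.0224 0.1298 meas [0.0208 0.1292] N,T 11.6 0.2 b 0.0027 23.77
88.0 model 0.0145 0.1301 meas [0.0124 0.1297] N,T 11.6 -0.4 b 0.0025 24.07
```

View pics/last3.png

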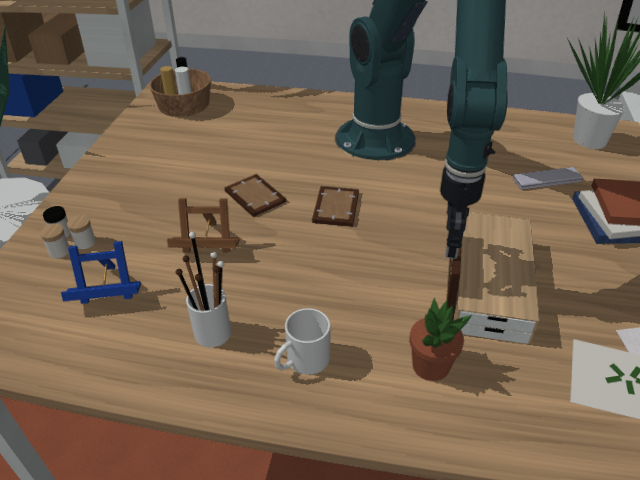

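```bash
python3 arc.py 88 89.5 .0022 1.5
python3 - <<'E'
from h import *
d,z=dwall(); tipmove(wall(d,.03,z+.004),BY,0,.03); tipmove(wall(d,.03,z+.07),BY,0,.15)
tipmove(wall(d+.18,.03,z+.10),BY,0,.3)
wait(.3)
for n in("scene","top"): cv2.imwrite(f"pics/{n}5.png",camera(n))
mt=at("top","frame_center",(200,235)); ms=at("scene","frame_center",(452,290))
print(get_clock())
E
```

```text
89.5 model 0.0111 0.13 meas [0.0091 0.1298] N,T 10.1 0.4 b 0.0022 24.38
top frame_center conf 0.73 [197.9 227.8]
scene frame_center conf 0.59 [456.1 261.5]
26.6333
```

View pics/scene5.png

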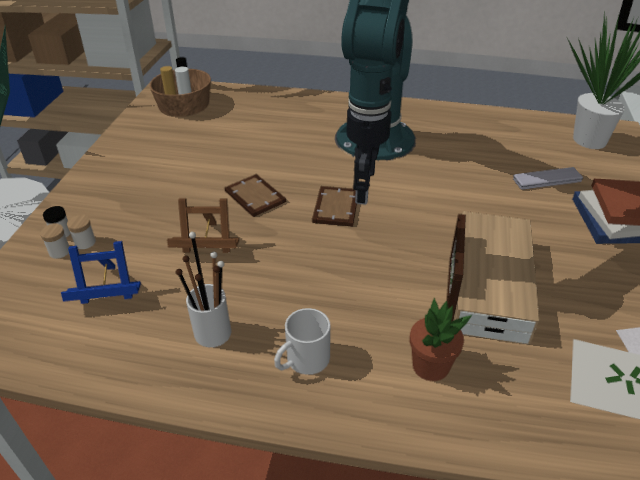

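View pics/top5.png

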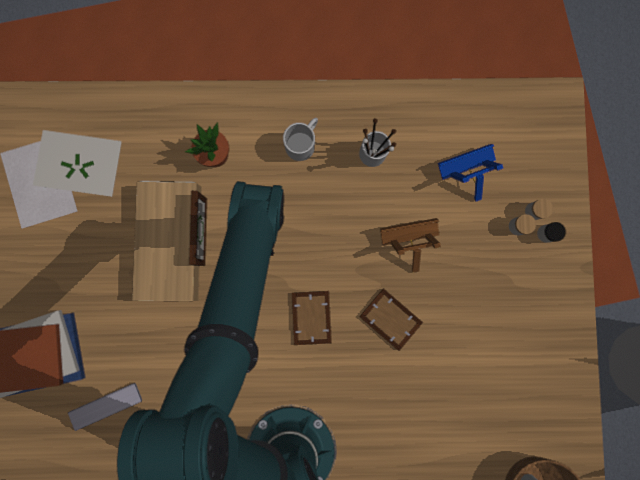

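The frame stands upright against the box's right side (top view: 190–207, 190–266), picture side out. Next I'll localise it for the grasp.

Run:
```python
from h import *
im=camera("top"); 
mt=at("top","frame_center",(200,228))
Hs=[box_pts(.18,.016,0,.13)]
p,f=fit(dict(top=mt),Hs,[*wall(.008,.03,0)[:2],BY]); print(p,f)
# frame in box coordinates
c,s=np.cos(BY),np.sin(BY); q=p[:2]-BOX; print("s",c*q[0]+s*q[1],"d",-(-s*q[0]+c*q[1])-.075)
cx,cy=198,228
o=cv2.resize(im[cy-50:cy+50,cx-50:cx+50],None,fx=5,fy=5,interpolation=cv2.INTER_CUBIC)
for P in(tf(Hs[0],*p),tf(box_pts(.30,.15,0,.07),*BOX,BY)):
    for zz in (0,1):
        h=cv2.convexHull(proj("top",P[zz::2]).astype(np.float32)).reshape(-1,2)
        cv2.polylines(o,[np.round((h-(cx-50,cy-50)+.5)*5).astype(int)],True,(0,255,255*zz),1)
cv2.imwrite("pics/fit5.png",o); print(get_clock())
```

```text
top frame_center conf 0.76 [198.1 228.5]
[ 0.56357765  0.22305362 -0.00447839] 64.37647058823529
s 0.029827763329110028 d 0.01005162351020597
26.7333
```

View pics/fit5.png

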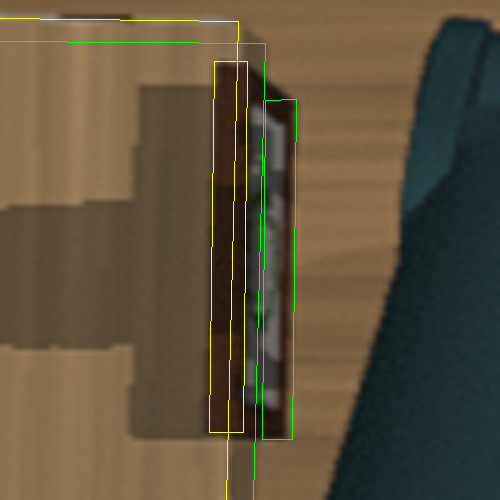

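Run:
```python
from h import *
M=tool(-.008+np.pi/2,0,0); o=rotv(M)
x,y=.5636,.2222
goto([x,y,.215],o); print(get_clock())
print(movel([x,y,.103],feed=.12,guard=6),get_position(),get_ft_force())
close_gripper(); print(get_gripper_width(),get_position(),get_ft_force(),get_clock())
cv2.imwrite("pics/s6.png",camera("scene"))
```

```text
27.675
False [0.5642514  0.22239609 0.10368565] [-0.25087608  0.49596191  0.81164208]
0.014900602834889023 [0.56392025 0.22291283 0.10335043] [-0.44547518  1.15298083  1.87680797] 29.4
```

View pics/s6.png

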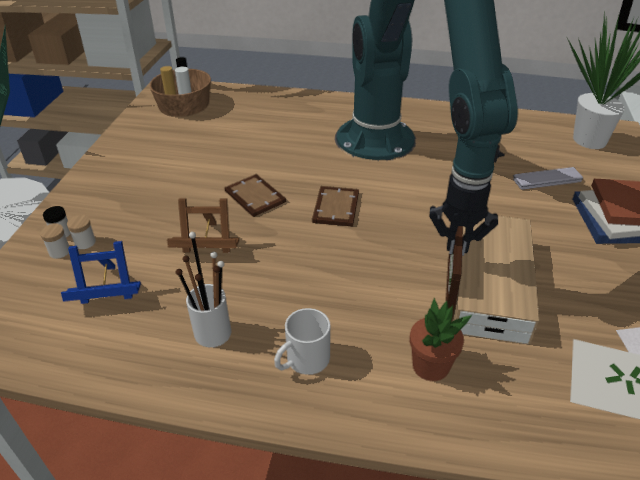

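Grip width is 14.9 mm, so the frame is held. I'll lift it and carry it over the easel.

```bash
cat >> h.py <<'E'
a20=np.radians(20)
Mg=tool(-.008+np.pi/2,0,0)
GX=.038  # frame centre ahead of TCP along tool z
def place(u,w,v,lean=a20,e=E):
    """TCP pose for frame centre offset from rest: u forward (along ledge), w sideways, v up along the rails"""
    ey=np.array([-np.sin(e[2]),np.cos(e[2]),0]); Rl=R.from_rotvec(-lean*ey).as_matrix()
    M=Rl@R.from_euler('z',e[2]-(-.008-np.pi/2)).as_matrix()@Mg
    R20=R.from_rotvec(-a20*ey).as_matrix(); up=R20@[0,0,1]; fw=R20@[np.cos(e[2]),np.sin(e[2]),0]
    c=tf([[-.025,0,.098]],*e)[0]+u*fw+v*up+w*ey
    return c-M[:,2]*GX, rotv(M), c, M
E
python3 - <<'E'
from h import *
print("lift",movel(get_position()+[0,-.004,.04],feed=.1)); movel([.555,.20,.33],feed=.25)
print(get_gripper_width(),get_ft_force(),get_clock())
P,o,c,M=place(.010,0,.10)
print(P,get_joints(),inverse_kinematics(P,o))
goto(P,o); print(get_clock(),get_position()-P,get_joints())
for n in("scene","top"): cv2.imwrite(f"pics/{n}7.png",camera(n))
E
```

```text
lift False
0.015473460776391555 [-0.57928868 -0.41942347 -3.6162044 ] 30.9083
[ 0.48626978 -0.32805218  0.23109778] [-0.39231562  0.32069479 -0.03996159  1.81674889  0.01463118  1.00804773
  1.12501125] [-0.1389703   0.65078606  1.1877325   2.12078628 -1.20150431  1.00255198
 -1.20472057]
32.9083 [ 0.00061869  0.00107863 -0.00052839] [-0.13951595  0.65112357  1.18586442  2.12057799 -1.20111773  1.00279389
 -1.20439576]
```

View pics/scene7.png

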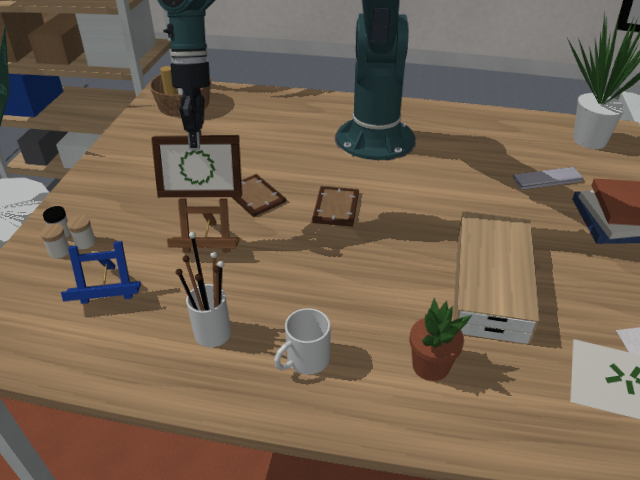

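View pics/top7.png

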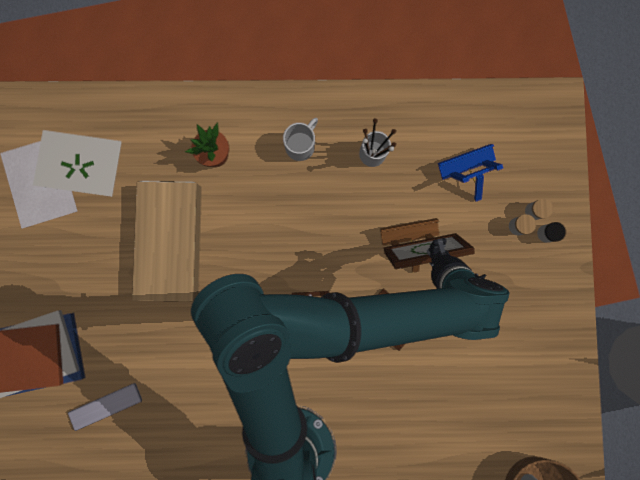

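The frame hangs above the easel with the picture towards the scene camera (152–242, 135–198). I'll check its in-hand pose against the model.

```bash
cat > chk.py <<'E'
from h import *
def slab(C,M,w=0,v=0,roll=0,n=0,lean=0):
    # axes: width = tool x direction, up=-tool z, normal= tool y
    X,Y,Z=M[:,0],M[:,1],M[:,2]
    Rr=R.from_rotvec(Y*roll).as_matrix()@R.from_rotvec(X*lean).as_matrix()
    B=box_pts(.18,.13,-.008,.008)
    return C+w*X-v*Z+n*Y+(B@np.c_[X,-Z,Y].T)@Rr.T
def go(tag,names,pix):
    M=R.from_rotvec(get_eef_rot()).as_matrix(); C=get_position()+M[:,2]*GX
    ims={n:camera(n) for n in names}
    ms={n:at(n,"frame_center",pix[n]) for n in names}
    def f(p): return sum(np.abs(sil(n,[slab(C,M,*p)])-m).sum() for n,m in ms.items())
    x0=np.zeros(3); r=minimize(f,x0,method="Nelder-Mead",options=dict(initial_simplex=np.array([[0,0,0],[.008,0,0],[0,.008,0],[0,0,.06]]),xatol=2e-4,fatol=.5,maxiter=120))
    print("w,v,roll",r.x.round(4),r.fun,"at0",f(x0),"tool x",M[:,0].round(2))
    o=ims["scene"][110:310,100:300]; o=cv2.resize(o,None,fx=3,fy=3,interpolation=cv2.INTER_CUBIC)
    from easel import H
    for P,col in [(slab(C,M),(0,255,255)),(slab(C,M,*r.x),(0,0,255))]+[(tf(h,*E),(0,255,0)) for h in H]:
        h=cv2.convexHull(proj("scene",P).astype(np.float32)).reshape(-1,2)
        cv2.polylines(o,[np.round((h-(100,110)+.5)*3).astype(int)],True,col,1)
    cv2.imwrite(f"pics/{tag}.png",o)
if __name__=="__main__":
    go("chk7",["scene"],dict(scene=(197,167)))
E
python3 chk.py
```

```text
scene frame_center conf 0.69 [196.9 165.9]
w,v,roll [ 0.      0.0003 -0.0123] 334.678431372549 at0 344.43529411764706 tool x [ 0.19 -0.98 -0.  ]
```

View pics/chk7.png

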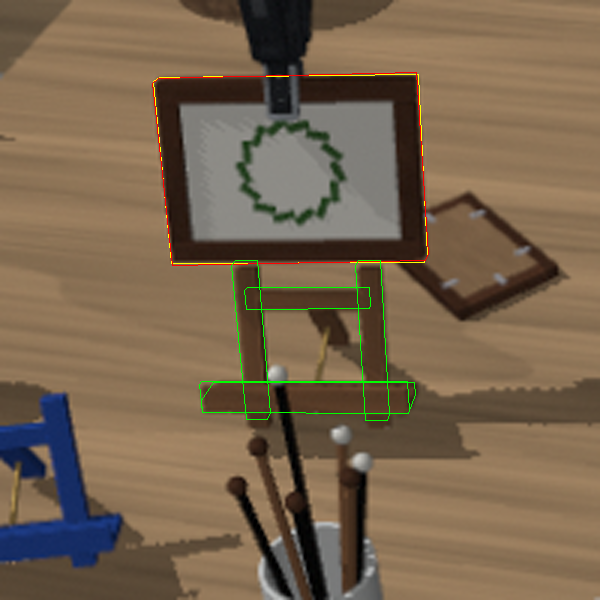

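```bash
cat > put.py <<'E'
from h import *
def go(u,v,feed,guard=None):
    P,o,_,_=place(u,0,v); g=movel(P,o,feed=feed,guard=guard)
    M=R.from_rotvec(o).as_matrix(); d=get_position()-place(0,0,0)[0]
    print("cmd",u,v,"hit",g,"actual u,v",(d@M[:,1]).round(4),(-d@M[:,2]).round(4),"F",np.round(get_ft_force()@M,1),round(get_clock(),2)); return d@M[:,1],-d@M[:,2]
print("tool y",place(0,0,0)[3][:,1])
go(.007,.10,.1); go(.007,.012,.12,guard=8)
u,v=go(.007,-.008,.03,guard=4)
go(.007,v+.002,.03)
u2,_=go(-.008,v+.002,.03,guard=4)
u3,v3=go(u2-.001,v-.006,.03,guard=4)
for n in("scene","top"): cv2.imwrite(f"pics/{n}8.png",camera(n))
E
python3 put.py
python3 - <<'E'
import sys; sys.path.insert(0,'.')
from chk import *
go("chk8",["scene"],dict(scene=(203,212)))
E
```

```text
tool y [-0.92365794 -0.1728532  -0.34202014]
cmd 0.007 0.1 hit False actual u,v -0.0067 0.1001 F [ 0.3 -0.   3.4] 33.36
cmd 0.007 0.012 hit False actual u,v -0.0069 0.0126 F [-0.2 -0.1  2.8] 34.24
cmd 0.007 -0.008 hit True actual u,v -0.006 -0.0017 F [-0.6  1.5 -4.1] 34.74
cmd 0.007 0.0002798718577051349 hit False actual u,v -0.007 -0.0001 F [0.1 1.4 2.7] 35.0
cmd -0.008 0.0002798718577051349 hit True actual u,v -0.0053 -0.0007 F [ 0.6 -1.7  1.1] 35.28
cmd -0.00628766825833302 -0.007720128142294865 hit True actual u,v -0.0053 -0.0016 F [-1.3 -0.9 -3.3] 35.49
scene frame_center conf 0.76 [201.2 210.1]
w,v,roll [ 0.0008  0.0006 -0.0021] 538.8196078431372 at0 559.3490196078432 tool x [ 0.18 -0.98 -0.  ]
```

View pics/chk8.png

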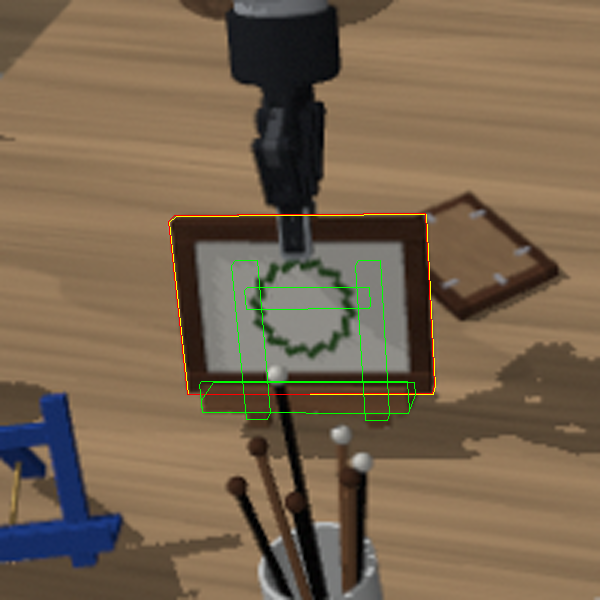

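View pics/top8.png

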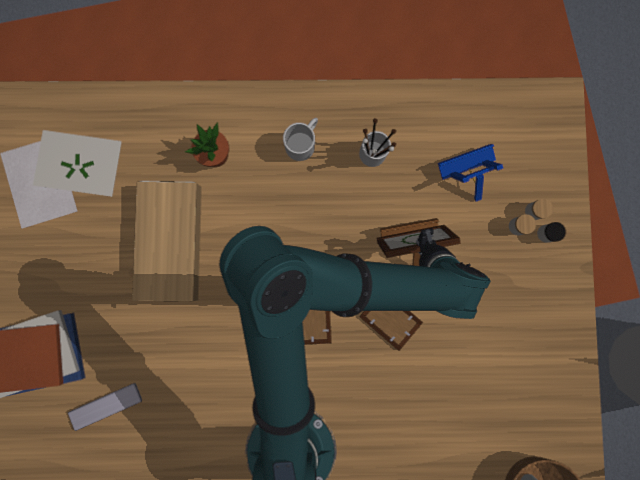

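The printed u has its sign flipped, since tool y points to the rear. The frame therefore stopped at u = +5 mm, possibly on a false guard trip. I'll push back again from slightly above the ledge.

```bash
cat > put2.py <<'E'
from h import *
def go(u,v,feed,guard=None):
    P,o,_,_=place(u,0,v); g=movel(P,o,feed=feed,guard=guard)
    M=R.from_rotvec(o).as_matrix(); d=get_position()-place(0,0,0)[0]
    print("cmd",round(u,4),round(v,4),"hit",g,"actual u,w,v",(-d@M[:,1]).round(4),(d@M[:,0]).round(4),(-d@M[:,2]).round(4),"F",np.round(get_ft_force()@M,1),"T",np.round(get_wrist_torque()@M,2),round(get_clock(),2)); return -d@M[:,1],-d@M[:,2]
E
python3 - <<'E'
from put2 import *
go(.0053,.003,.03)
for u in(.004,.003,.002,.001,0,-.001,-.002): go(u,.003,.02)
E
```

```text
cmd 0.0053 0.003 hit False actual u,w,v 0.0056 -0.0006 0.0027 F [-0.8 -2.3  1.7] T [ 0.11 -0.16  0.13] 36.02
cmd 0.004 0.003 hit False actual u,w,v 0.0051 -0.0005 0.0027 F [-1.4 -3.7  3.1] T [ 0.71 -0.29  0.29] 36.27
cmd 0.003 0.003 hit False actual u,w,v 0.005 -0.0005 0.0027 F [-1.6 -6.5  2.3] T [ 1.06 -0.38  0.34] 36.52
cmd 0.002 0.003 hit False actual u,w,v 0.0048 -0.0005 0.0027 F [-2.4 -5.7  2.7] T [ 1.38 -0.3   0.45] 36.77
cmd 0.001 0.003 hit False actual u,w,v 0.0047 -0.0005 0.0027 F [-1.1 -7.5  2.3] T [ 1.6  -0.38  0.47] 37.02
cmd 0 0.003 hit False actual u,w,v 0.0046 -0.0004 0.0027 F [ -1.2 -10.2   2.3] T [ 1.85 -0.4   0.51] 37.27
cmd -0.001 0.003 hit False actual u,w,v 0.0045 -0.0004 0.0027 F [ -1.8 -10.4   2.2] T [ 2.2  -0.46  0.56] 37.52
cmd -0.002 0.003 hit False actual u,w,v 0.0043 -0.0004 0.0027 F [ -1.8 -11.9   2.4] T [ 2.44 -0.51  0.62] 37.77
```

Run:
```python
from put2 import *
from chk import slab
from easel import H
M=R.from_rotvec(get_eef_rot()).as_matrix(); C=get_position()+M[:,2]*GX
im=camera("top"); cx,cy=415,242
o=cv2.resize(im[cy-50:cy+50,cx-60:cx+60],None,fx=6,fy=6,interpolation=cv2.INTER_CUBIC); o2=o.copy()
for P,col in [(slab(C,M),(0,0,255))]+[(tf(h,*E),(0,255,0)) for h in H]:
    h=cv2.convexHull(proj("top",P).astype(np.float32)).reshape(-1,2)
    cv2.polylines(o,[np.round((h-(cx-60,cy-50)+.5)*6).astype(int)],True,col,1)
cv2.imwrite("pics/top9.png",o); print(get_clock(),R.from_matrix(M).as_rotvec()-place(0,0,0)[1])
```

```text
37.8167 [ 0.00699785 -0.00886923 -0.00633619]
```

View pics/top9.png

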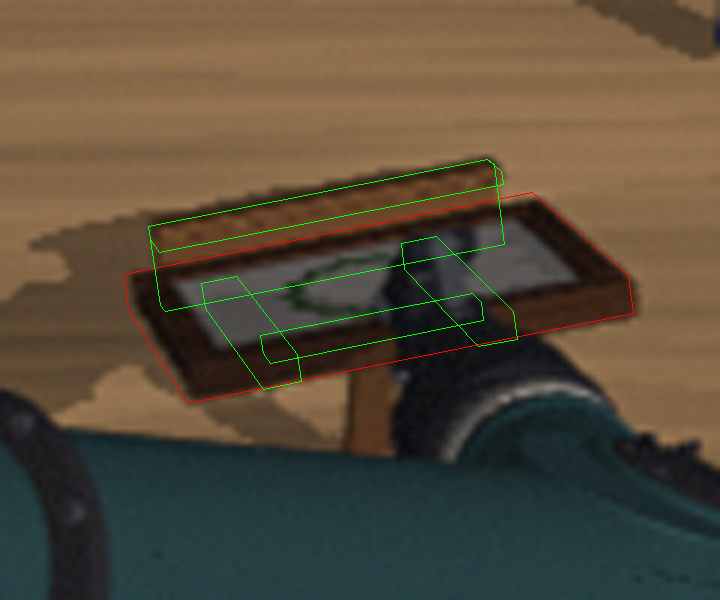

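Run:
```python
from put2 import *
go(.0035,.002,.03)
go(.0035,-.008,.02,guard=4)
open_jaws(); print(get_gripper_width(),get_clock())
P,o,_,_=place(.004,0,.0)
go(.004,.10,.12)
wait(.3)
for n in("scene","top"): cv2.imwrite(f"pics/{n}10.png",camera(n))
print(get_clock())
```

```text
cmd 0.0035 0.002 hit False actual u,w,v 0.005 -0.0001 0.0019 F [-1.1 -5.7  1.6] T [ 1.09 -0.29  0.38] 38.15
cmd 0.0035 -0.008 hit True actual u,w,v 0.0052 -0.0001 -0.0017 F [-1.  -1.1 -3.7] T [-0.2  -0.09  0.21] 38.48
0.08570543470935772 39.1583
cmd 0.004 0.1 hit False actual u,w,v 0.004 -0.0006 0.0993 F [ 0.1 -0.4  0.9] T [-0.35  0.02 -0.01] 40.17
40.5667
```

View pics/scene10.png

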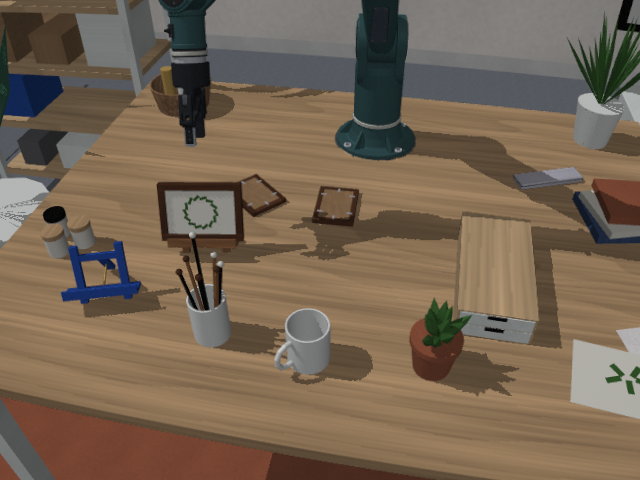

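View pics/top10.png

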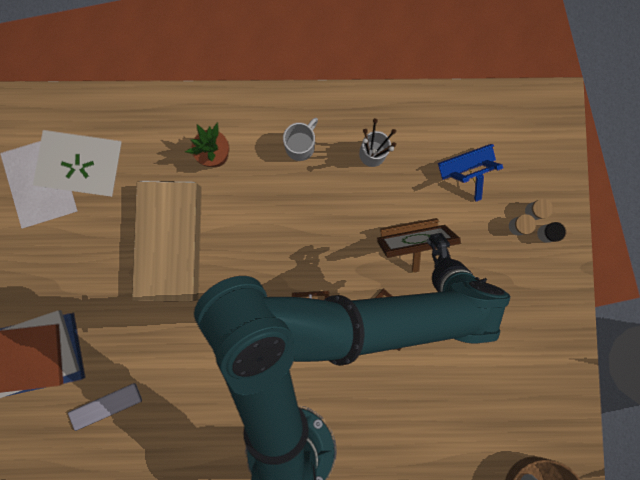

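The frame stands on the ledge, picture to the front. I'll move the arm clear and measure the rest pose in both views.

Run:
```python
from put2 import *
from easel import H
movel(place(.004,0,.19)[0],feed=.25)
goto([.45,.1,.35],rotv(tool(BY)))
print(get_clock())
ims={n:camera(n) for n in("top","scene")}
ms={"top":at("top","frame_center",(418,239)),"scene":at("scene","frame_center",(201,210))}
B=box_pts(.18,.13,-.008,.008)
def S(p): # w,u,v,yaw,lean
    w,u,v,ya,le=p
    e=np.array([E[0],E[1],E[2]]); ey=np.array([-np.sin(e[2]),np.cos(e[2]),0]);R20=R.from_rotvec(-a20*ey).as_matrix()
    up=R20@[0,0,1]; fw=R20@[np.cos(e[2]),np.sin(e[2]),0]; c=tf([[-.025,0,.098]],*e)[0]+u*fw+v*up+w*ey
    y2=e[2]+ya; ey2=np.array([-np.sin(y2),np.cos(y2),0]);Rl=R.from_rotvec(-(a20+le)*ey2).as_matrix()
    return c+B@np.c_[ey2,Rl@[0,0,1],Rl@[np.cos(y2),np.sin(y2),0]].T
def f(p): return sum(np.abs(sil(n,[S(p)])-m).sum() for n,m in ms.items())
x0=np.zeros(5); sx=np.vstack([x0,x0+np.diag([.005,.005,.005,.05,.08])])
r=minimize(f,x0,method="Nelder-Mead",options=dict(initial_simplex=sx,xatol=2e-4,fatol=.5,maxiter=300))
print("w,u,v,yaw,lean",r.x.round(4),r.fun,f(x0))
out=[]
for n,(cx,cy) in(("top",(415,240)),("scene",(203,220))):
    o=cv2.resize(ims[n][cy-50:cy+50,cx-50:cx+50],None,fx=4,fy=4,interpolation=cv2.INTER_CUBIC)
    raw=o.copy()
    for P,col in [(S(r.x),(0,0,255))]+[(tf(h,*E),(0,255,0)) for h in H]:
        h=cv2.convexHull(proj(n,P).astype(np.float32)).reshape(-1,2)
        cv2.polylines(o,[np.round((h-(cx-50,cy-50)+.5)*4).astype(int)],True,col,1)
    out.append(np.hstack([raw,o])[:300])
cv2.imwrite("pics/fin.png",np.vstack(out)[:,:800])
print(get_clock())
```

```text
42.6833
top frame_center conf 0.56 [417.4 240.6]
scene frame_center conf 0.93 [200.7 209.1]
w,u,v,yaw,lean [-0.002   0.0036 -0.0009 -0.0162 -0.0128] 573.721568627451 805.1254901960784
42.8833
```

View pics/fin.png

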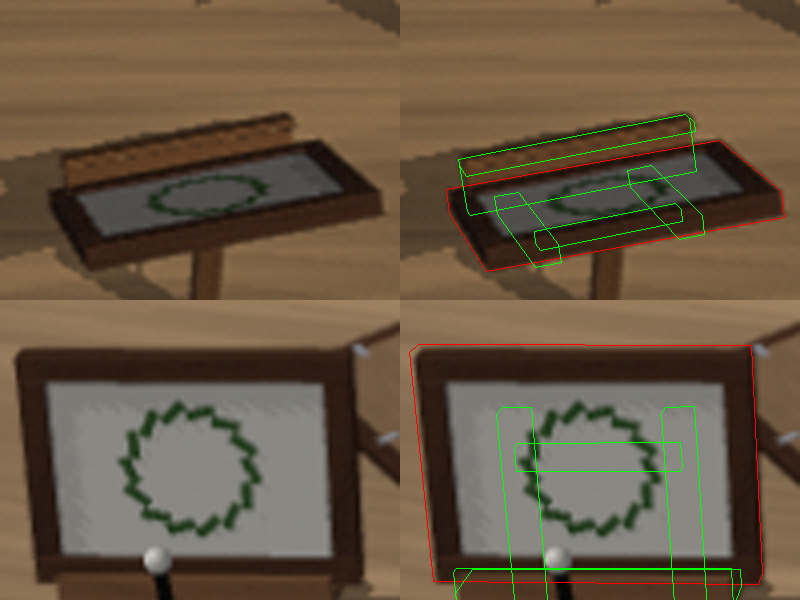

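Run:
```python
from h import *
a=cv2.imread("pics/scene0.png").astype(int); b=camera("scene"); cv2.imwrite("pics/fin_scene.png",b)
for n,(x,y,w,h) in dict(mug=(272,305,60,66),jar=(190,290,40,55),succ=(408,300,60,80),blue=(60,241,84,62)).items():
    print(n,np.abs(a-b.astype(int))[y:y+h,x:x+w].mean().round(2))
sign_off(); print(get_clock())
```

```text
mug 2.31
jar 0.93
succ 0.87
blue 0.89
the job is handed in; nothing more can be done
the job is handed in; nothing more can be done
```

View pics/fin_scene.png

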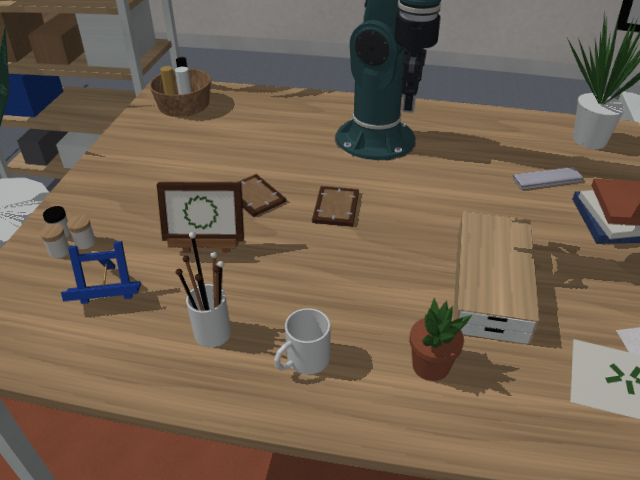

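The framed print is on the easel's ledge, picture side to the front, and I handed the job in at about 43 s of the 72 s allowed.

**What I did**
- I pushed the print against the box's right long side and tipped it up with the fingertips. The first lift slipped at about 5 N of pressure; the second held at about 20 N.
- I let go and it stood on its long edge against the box. I then took it by the upper edge and lowered it onto the ledge with force-guarded moves.

**Last checks**
- **Placement:** The print is centred to about 2 mm and leans back at about the rails' angle, with the fitted lean and yaw within about 1°.
- **Other things:** The mug, brush jar, succulent and blue easel show at the same pixels as at the start, and the arm stands clear.

**Disagreement:** The print met the rails about 5 mm sooner than my camera-based easel pose predicted, first on one rail. The final fit puts it 3–4 mm forward of the nominal rest point. I think most of that is error in my easel pose. I did not press-test it, so a gap of a few millimetres at its lower edge is possible.

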